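# Seat the well plate on the shaker and snap the toggle clamp shut

### The job

With a fingertip, push the well plate along the shaker's deck until it is fully home against the far blue stop, the clamp still open. Then push the clamp's red lever up and over, past its dead point, until it snaps into lock with the plate held against both blue stops. Only push, never lift or tip the plate, and leave the vial on the deck and everything else on the bench where it is.

Things in the scene. Friction and masses are not known exactly. Their poses are not given: they have to be found in the camera images.
- nest (a point): Plate shaker: a white box with an aluminium deck (240 x 330 mm, top 80 mm above the bench), fixed to the bench, its place and yaw differ each time. This point is on the deck surface where the middle of the seated plate's underside belongs. Axes: x along the deck to the far stop, y to the left stop, z up. The deck ends 140 mm in -x and 200 mm in -y of this point.
- far_stop (a point): Far blue stop, a fixed bar 110 mm long (along y), 10 mm thick, 13 mm high. This point is at the middle of the top edge of the face that the plate meets, 43 mm in +x of the nest point. Axes as the nest.
- left_stop (a point): Left blue stop, a fixed bar 100 mm long (along x), 10 mm thick, 13 mm high. This point is on the top edge of the face that the plate meets, 63.5 mm in +y of the nest point. Axes as the nest.
- plate_mid (a point): Loose white lidded 24-well plate, blue and pink wells: 86 mm (x) by 127 mm (y), 20 mm high, about 0.13 kg. This point is its centre, 10 mm above its underside; axes nearly parallel to the nest's. It starts flat on the deck, 25 to 50 mm back (-x) from the far stop, 5 to 8 mm from the left stop, slightly skew. It slides easily.
- clamp_pivot (a point): Axle of the toggle clamp's lever, on the right of the deck: 125 mm in -y of the nest point, same x, 28 mm above the deck. Axes as the nest; the axle lies along x, so the lever swings in the y-z plane. The steel clamp body reaches 11 mm above the axle, 17 mm either side in y and 26 mm in x.
- foot (a point): Face of the clamp's rubber foot (16 mm across, 12 mm above the deck) on a steel rod. With the lever open it stands 14 mm clear of the seated plate's right edge; the lever drives it in +y so that, locked, it presses the plate on the left stop. It also shifts the plate the last few mm to the left stop.
- lever_tip (a point): End of the clamp's lever, 85 mm from the axle: a straight 12 mm round bar whose outer half is a red grip 20 mm thick; the grip's round end reaches 10 mm past this point. Moves with the lever.
- clamp (a joint): Lever angle, rad. 0: open, leaning 0.75 rad from upright to the right (-y), away from the plate. Grows as it is pushed up and over towards the plate (+y): upright 0.75, dead point 0.90, locked at its stop 1.60, leaning 0.85 over the plate. A spring returns it to open before the dead point (about 6 N at the grip at first, then less); past it, it snaps to lock by itself.
- vial: small capped sample vial (24 mm across, 45 mm tall, red cap) standing loose on the far right corner of the shaker's deck; bystander, loose, origin at the centre of its underside
- oil_bottle: small amber dropper bottle (38 mm across, 75 mm tall, black cap) on the bench; bystander, loose, origin at the centre of its underside
- specimen_jar: specimen jar (62 mm across, 68 mm tall, yellow lid) on the bench; bystander, loose, origin at the centre of its underside
- stain_bottle: white bottle (48 mm across, 105 mm tall, blue cap) on the bench; bystander, loose, origin at the centre of its underside
- timer: yellow bench timer (65 x 65 x 18 mm) on the bench; bystander, loose, origin at the centre of its underside
Not all that is in view belongs to the job. Leave any orange look-alike of the part that bears plate_mid alone.

How it is judged:
By the outcome, as a careful person would: the job done as asked, in the order asked, and still so for the second after the job is handed in, with the robot touching nothing.
It also fails if it takes over 48 s, if anything falls off the work surface, if the arm or the gripper's body presses on something with over 40 N, if the wrist force passes 120 N, or if a joint passes its speed limit or range.

### The arm

A 6-joint arm with a two-finger parallel gripper is mounted at the origin on the work surface. World frame = base frame: x ahead of the robot, y to its left, z up, the work surface at z = 0. Lengths are in m, angles in degrees, forces in N, time in s.
With the tool pointing down it reaches from about 0.35 to 0.875 m from the base axis. Payload 4.2 kg.
Tool frame: the origin (TCP) lies between the finger pads; the fingertips stand 25 mm ahead of it and the grasp point (between the pads) lies 6 mm ahead of it (r.tips_ahead is the distance from the TCP to the fingertips, in m); z points along the fingers, y is the direction in which the jaws open and shut (so a half turn about z gives the same grasp; the last joint's range is limited). The gripper opens to 87 mm and grips with 3 to 60 N. Pads are 19 mm wide; open, the fingers measure 117 mm over their backs; the gripper's body (75 mm by 190 mm) begins 51 mm behind the grasp point.
Start: joints at [-59.267, 22.042, 0.453, 0, -68.411, -14.817], TCP at [0.171, -0.601, 0.248] pointing down, gripper open.
Joint ranges: [-179.83, 179.83], [-69.29, 118.12], [-61.27, 80.66], [-181.25, 117.63], [-171.15, -9.14], [-177.46, 177.46]. Speed limits (degrees/s): [159.86, 159.86, 180, 180, 180, 180].

### API

Orientations are given as a 3x3 rotation matrix whose columns are the frame's x, y, z axes.
In Python, from station import r, vision, finish_job gives the robot as it stands.
- The arm moves only by the shell command python3 -m jog 'ROWS'. ROWS is a JSON object of lists of equal length, an entry for each row: "rot": the turn, a rotation vector about the world's x, y, z in degrees, a list of three; "delta_pos": the shift along the world's x, y, z in mm, a list of three; "grip": the opening in per cent of the stroke, from 0 (shut) to 100 (fully open). A call has 1 to 10 rows; each row shifts and turns the commanded pose from where the row before left it; what a row does not reach is not made up. A row lasts 1/12 s, in which the tool goes at most 41.7 mm and 7.16 degrees, less where a joint would pass 70% of its speed; a pose out of reach is approached as far as the arm can. A call with a gripper value outside its range is refused whole. The fingers move at their own pace and stop on an object; the grip force is fixed at half the most. Time passes only in rows, so rows that do not move let the fingers close. It gives the time, the measured TCP pose, the force and the opening at its end, in the units of the state.
- r.sense(): the state, without advancing time (a new reading comes with each control period).
- vision.capture(name): name is "scene" or "top" or "wrist"; returns a dict with "frame" (400x640x3 uint8, red, green, blue), "K" (3x3 intrinsics, pixels), "xyz" and "orientation" of the camera in the world. Camera axes: x right, y up, looking along -z (the intrinsics and any distortion apply to the point x, -y, -z); pixel columns grow to the right and rows downward; lengths in m; the calibration is good to about 2 mm. A picture is of the moment at which its call begins. There is no depth.
- finish_job(): hands the job in, once; it reports no verdict.
The state is a dict: "time_s": time; "joints": joint angles; "joint_velocities": joint speeds; "effort": joint torques, N m; "tcp_pos": TCP position; "ee_rot": TCP orientation; "wrist_force": force on the tool from outside, world axes, zero at the start; "moment": the same for the moment, N m; "gripper_width": opening from 0.0 (shut) to 1.0 (fully open).
Only numpy, scipy, OpenCV 4.12 (cv2) and the standard library are available. Lean on these libraries where they do the work, as an engineer would, in place of code of your own. Each camera call takes 0.05 s, during which the arm holds its last target. There are 200 camera calls.

## Working session

There is one attempt and no reset: what is moved stays moved. The work goes in short steps, Python scripts to look and compute and a shell command to move; the robot and the scene stay as the last step left them, time stands still between calls to the robot, and variables do not carry over. Pictures are saved under pics/ and viewed, about 8 in all and at most 12, crops included, and the job is handed in when it is done.

```bash
ls; mkdir -p pics; python3 - <<'E'
from station import r, vision
import cv2,json,numpy as np
for n in ["scene","top"]:
    c=vision.capture(n); cv2.imwrite(f"pics/{n}0.png",c["frame"][:,:,::-1])
    print(n,np.round(c["K"],1).tolist(),np.round(c["xyz"],4),np.round(c["orientation"],4).tolist(),[k for k in c])
s=r.sense();print(s["time_s"],s["ee_rot"],s["wrist_force"],s["gripper_width"])
E
```

```text
pics
scene [[464.0, 0.0, 316.8], [0.0, 464.0, 205.2], [0.0, 0.0, 1.0]] [ 1.2516 -0.5031  1.1195] [[0.583, -0.631, 0.5117], [0.8123, 0.4408, -0.3819], [0.0154, 0.6384, 0.7696]] ['frame', 'K', 'xyz', 'orientation']
top [[401.0, 0.0, 320.5], [0.0, 401.0, 204.2], [0.0, 0.0, 1.0]] [0.4053 0.016  1.3119] [[-0.0219, 0.9918, -0.1259], [-0.9997, -0.0201, 0.0153], [0.0126, 0.1262, 0.9919]] ['frame', 'K', 'xyz', 'orientation']
0.1 [[-9.61701649e-01 -2.74097603e-01 -6.65447533e-04]
 [-2.74098378e-01  9.61699884e-01  1.84715701e-03]
 [ 1.33659507e-04  1.95881203e-03 -9.99998073e-01]] [ 0.43679145 -0.46776176 -0.19977718] 0.9949282211877295
```

View pics/scene0.png

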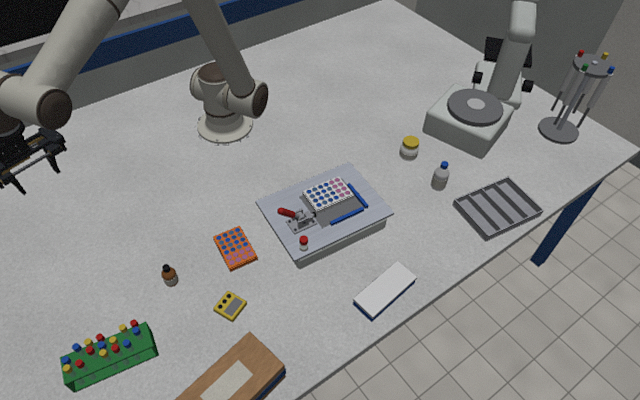

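View pics/top0.png

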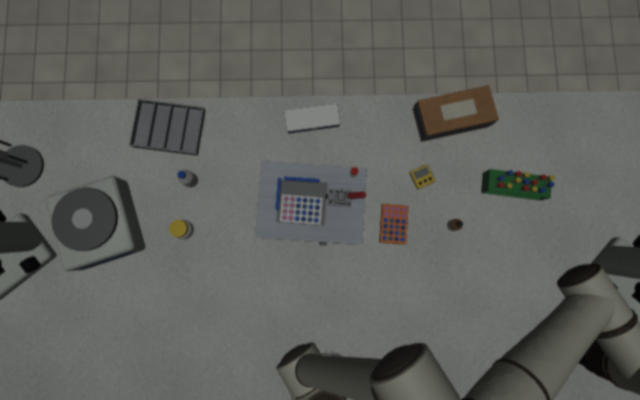

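Scene: the shaker is at about (325,210) in scene and (312,202) in top. The far stop points away from the robot (+x), and the red lever leans right (-y). I'll zoom in to get the corners.

```bash
python3 - <<'E'
import cv2,numpy as np
a=cv2.imread("pics/scene0.png")[155:275,245:405]; b=cv2.imread("pics/top0.png")[150:255,245:385]
a=cv2.resize(a,(800,600),interpolation=cv2.INTER_CUBIC); cv2.imwrite("pics/s1.png",a)
b=cv2.resize(b,(800,600),interpolation=cv2.INTER_CUBIC); cv2.imwrite("pics/t1.png",b)
E
```

```text
(no output)
```

View pics/s1.png

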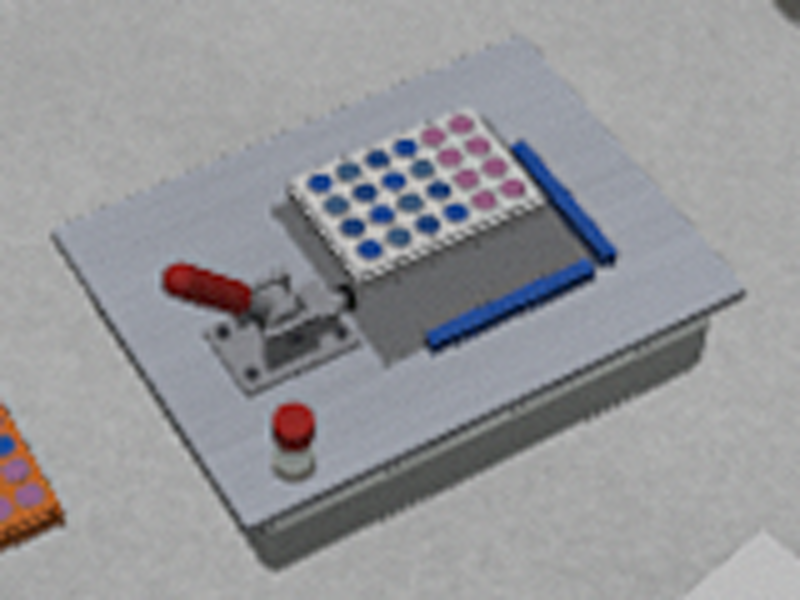

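View pics/t1.png

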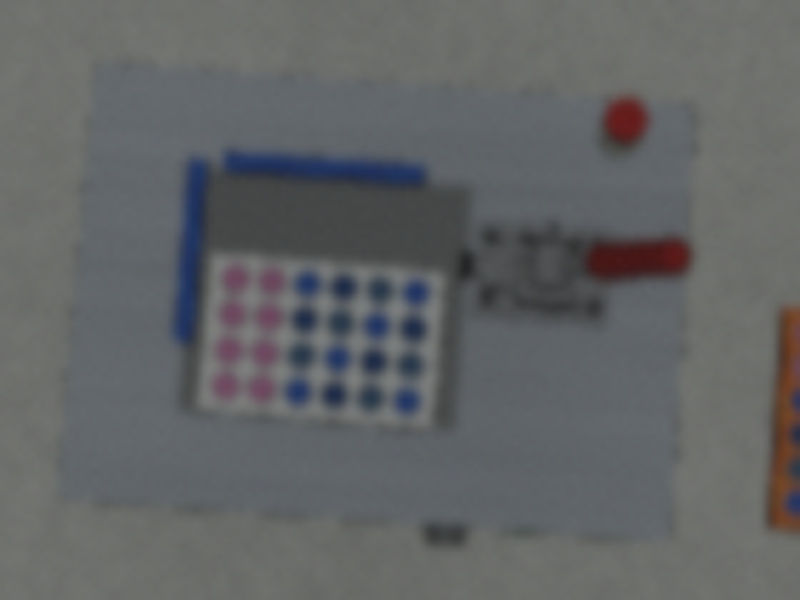

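```bash
cat > h.py <<'E'
import numpy as np
from scipy.optimize import least_squares
def project(c,P):
    q=(np.atleast_2d(P)-c["xyz"])@np.array(c["orientation"]); q=q*[1,-1,-1]
    p=q@np.array(c["K"]).T; return p[:,:2]/p[:,2:]
def world(p,L): # p=x,y,yaw
    L=np.atleast_2d(L); a=p[2]; R=np.array([[np.cos(a),-np.sin(a),0],[np.sin(a),np.cos(a),0],[0,0,1]])
    return L@R.T+[p[0],p[1],0]
def fit(obs,x0): # obs: (cam, local pts [m, z world], pix)
    f=lambda p: np.concatenate([(project(c,world(p,L))-px).ravel() for c,L,px in obs])
    s=least_squares(f,x0,loss='soft_l1'); return s.x,np.round(s.fun.reshape(-1,2),1)
E
python3 - <<'E'
from station import r,vision
from h import *
S,T=vision.capture("scene"),vision.capture("top")
D=np.array([[.1,.13,.08],[.1,-.2,.08],[-.14,-.2,.08],[-.14,.13,.08]])
Pl=np.array([[.043,.0635,.1],[.043,-.0635,.1],[-.043,-.0635,.1],[-.043,.0635,.1]])
s=lambda p:np.array(p)/5+[245,155]-.4
t=lambda p:np.array(p)/(800/140)+[245,150]-.41
sd,td=s([(745,292),(250,525),(52,235),(520,38)]),t([(95,62),(692,100),(672,538),(62,500)])
sp,tp=s([(545,205),(358,280),(288,185),(475,110)]),t([(208,252),(447,272),(432,428),(196,410)])
for n,a,b,L in [("deck",sd,td,D),("plate",sp,tp,Pl)]:
  for o in ([(S,L,a)],[(T,L,b)],[(S,L,a),(T,L,b)]):
    p,res=fit(o,[.45,0,-.05]); print(n,np.round(p,4),np.degrees(p[2]).round(2),np.abs(res).max())
  if n=="deck": N=p
c,s_=np.cos(N[2]),np.sin(N[2]); d=p[:2]-N[:2]; print("plate in nest",c*d[0]+s_*d[1],-s_*d[0]+c*d[1],np.degrees(p[2]-N[2]))
a=.75
for nm,l in [("pivot",[0,-.125,.108]),("tip0",[0,-.125-.085*np.sin(a),.108+.085*np.cos(a)])]: print(nm,world(N,l),project(S,world(N,l)),project(T,world(N,l)))
E
```

```text
deck [ 0.6005  0.0591 -0.0864] -4.95 1.8
deck [ 0.5931  0.0589 -0.0821] -4.71 0.6
deck [ 0.5957  0.0598 -0.0841] -4.82 1.8
plate [ 0.556   0.056  -0.1253] -7.18 0.8
plate [ 0.5453  0.0578 -0.1008] -5.77 0.4
plate [ 0.5499  0.0579 -0.1094] -6.27 2.0
plate in nest -0.04550095915057247 -0.005735575700202739 -1.4484421530980989
pivot [[ 0.58521746 -0.06475967  0.108     ]] [[299.49626178 216.68928184]] [[340.77415813 194.92611703]]
tip0 [[ 0.58034923 -0.12249408  0.17019355]] [[279.97826903 210.73408691]] [[362.16901622 192.98468247]]
```

The two cameras disagree by about 6 mm in x, so I'll move near and look with the wrist camera.

```bash
python3 -m jog '{"delta_pos":[[14,36,5],[14,36,5],[14,36,5],[14,36,5],[14,36,5],[14,36,5],[14,36,5],[14,36,5],[14,36,5],[14,36,5]],"rot":[[0,0,-2],[0,0,-2],[0,0,-2],[0,0,-2],[0,0,-2],[0,0,-2],[0,0,-2],[0,0,-2],[0,0,-2],[0,0,-2.7]],"grip":[0,0,0,0,0,0,0,0,0,0]}'
python3 -m jog '{"delta_pos":[[14,36,3],[14,36,3],[14,36,3],[14,36,3],[14,36,3],[14,36,3],[14,36,3],[14,36,3],[0,0,0],[0,0,0]],"rot":[[0,0,0],[0,0,0],[0,0,0],[0,0,0],[0,0,0],[0,0,0],[0,0,0],[0,0,0],[0,0,0],[0,0,0]],"grip":[0,0,0,0,0,0,0,0,0,0]}'
python3 - <<'E'
from station import r,vision
import cv2,numpy as np,pickle
c=vision.capture("wrist");pickle.dump(c,open("w1.pkl","wb"))
cv2.imwrite("pics/w1.png",cv2.resize(c["frame"][:,:,::-1],(800,500),interpolation=cv2.INTER_CUBIC))
print(np.round(c["K"],1).tolist(),c["xyz"],c["orientation"]); s=r.sense(); print(s["time_s"],s["tcp_pos"],s["ee_rot"],s["gripper_width"])
E
```

```text
time_s: 1.03
tcp_pos: [0.3114, -0.2393, 0.2979]
ee_rot: [[-0.996, 0.086, 0.001], [0.086, 0.996, -0.0], [-0.001, -0.0, -1.0]]
wrist_force: [1.8, -0.2, -0.5]
gripper_width: 0.322
time_s: 1.87
tcp_pos: [0.4237, 0.0486, 0.3212]
ee_rot: [[-0.997, 0.08, -0.001], [0.08, 0.997, -0.0], [0.001, -0.0, -1.0]]
wrist_force: [0.3, -0.4, -0.5]
gripper_width: 0.009
[[310.1, 0.0, 318.1], [0.0, 310.1, 197.4], [0.0, 0.0, 1.0]] [0.35559458 0.05386019 0.45842275] [[ 8.08689791e-02 -9.65347550e-01 -2.48121576e-01]
 [ 9.96724597e-01  7.81897418e-02  2.06504613e-02]
 [-5.34310256e-04 -2.48978860e-01  9.68508772e-01]]
1.9167 [0.42316163 0.04744704 0.32115011] [[-9.96644928e-01  8.18381449e-02 -1.18596891e-03]
 [ 8.18387223e-02  9.96645486e-01 -4.46701528e-04]
 [ 1.14543333e-03 -5.42260992e-04 -9.99999197e-01]] 0.00450167175611046
```

View pics/w1.png

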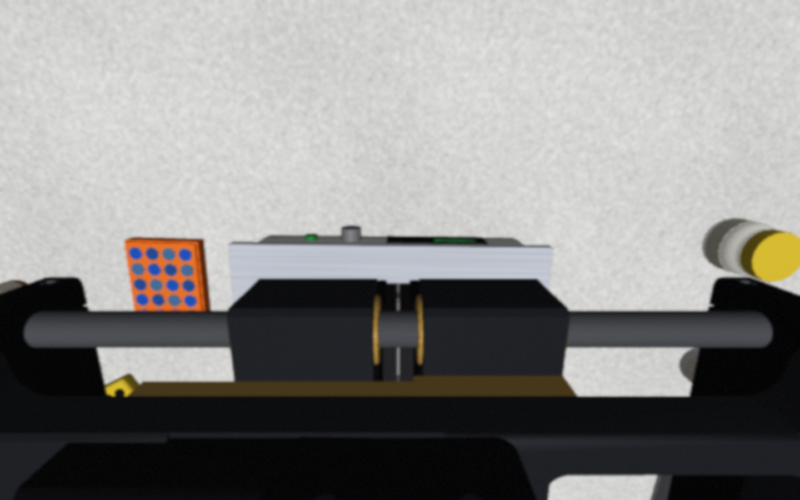

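The wrist view is mostly blocked by the gripper. It does show the deck's near corners, at (230,243) and (552,246) in the 800 px picture. The camera sits behind the TCP and sees backwards, so I'll move ahead to view plate, stops and lever.

```bash
python3 -m jog '{"delta_pos":[[35,0,8],[35,0,8],[35,0,8],[35,-4,8],[35,-4,8],[35,-4,8],[35,-4,8],[30,-4,4],[0,0,0],[0,0,0]]}'
python3 - <<'E'
from station import r,vision
import cv2,numpy as np,pickle
c=vision.capture("wrist");pickle.dump(c,open("w2.pkl","wb"))
cv2.imwrite("pics/w2.png",cv2.resize(c["frame"][:,:,::-1],(800,500),interpolation=cv2.INTER_CUBIC))
print(c["xyz"]); s=r.sense(); print(s["time_s"],s["tcp_pos"])
from h import *
w=pickle.load(open("w1.pkl","rb"))
print(fit([(w,[[-.14,-.2,.08],[-.14,.13,.08]],np.array([[230,243],[552,246]])/1.25-.1)],[.59,.06,-.08]))
E
```

```text
[0.35512955 0.0528573  0.45839661]
1.9667 [0.42293353 0.04671309 0.32122443]
(array([ 0.59229313,  0.06158228, -0.0902958 ]), array([[-2.3,  0.1],
       [ 2.4,  0.1]]))invalid input at $: expected keys rot, delta_pos, grip
```

View pics/w2.png

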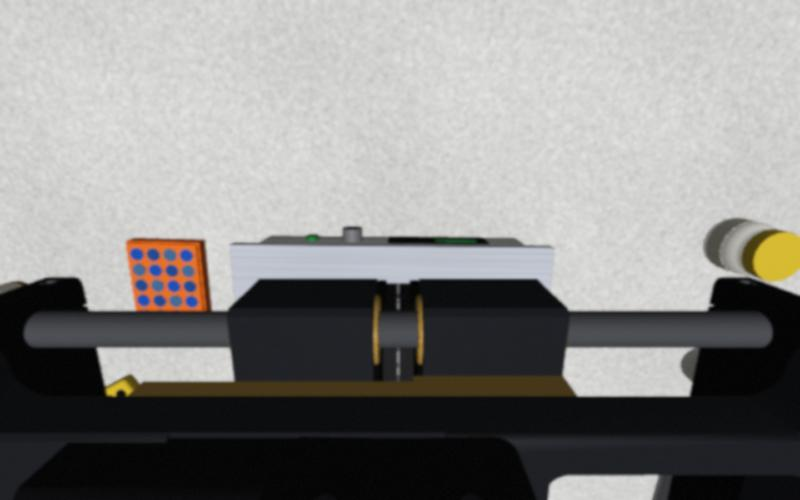

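The same view as before: the jog was refused because it needs all the keys.

```bash
python3 -m jog '{"delta_pos":[[35,0,8],[35,0,8],[35,0,8],[35,-4,8],[35,-4,8],[35,-4,8],[35,-4,8],[30,-4,4],[0,0,0],[0,0,0]],"rot":[[0,0,0],[0,0,0],[0,0,0],[0,0,0],[0,0,0],[0,0,0],[0,0,0],[0,0,0],[0,0,0],[0,0,0]],"grip":[0,0,0,0,0,0,0,0,0,0]}' && 
python3 - <<'E'
from station import r,vision
import cv2,numpy as np,pickle
c=vision.capture("wrist");pickle.dump(c,open("w2.pkl","wb"))
cv2.imwrite("pics/w2.png",cv2.resize(c["frame"][:,:,::-1][:250,120:520],(800,500),interpolation=cv2.INTER_CUBIC))
print(c["xyz"]); s=r.sense(); print(s["time_s"],s["tcp_pos"])
E
```

```text
time_s: 2.8
tcp_pos: [0.6991, 0.025, 0.379]
ee_rot: [[-0.996, 0.087, -0.004], [0.087, 0.996, -0.001], [0.004, -0.001, -1.0]]
wrist_force: [-0.2, 0.2, -0.6]
gripper_width: 0.007
[0.63141298 0.03070126 0.51644434]
2.85 [0.69808378 0.02531868 0.38035875]
```

View pics/w2.png

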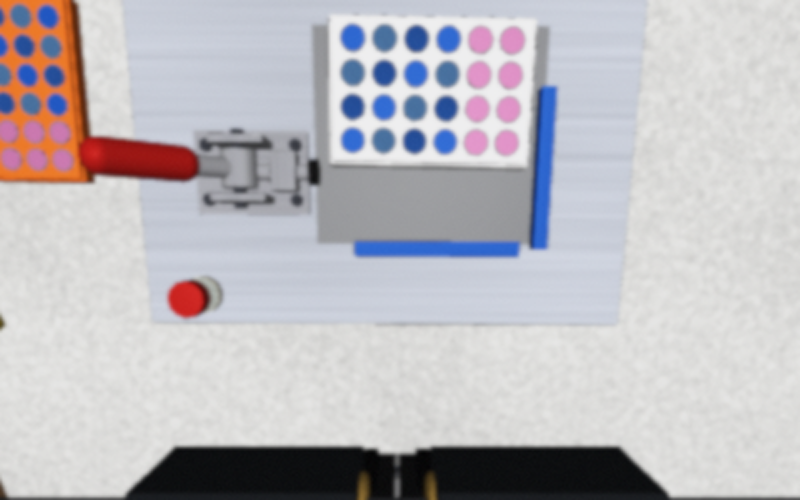

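```bash
python3 - <<'E'
import pickle
from h import *
w=pickle.load(open("w2.pkl","rb")); t=lambda p:np.array(p)/2+[120,0]-.25
L=[[.1,-.2,.08],[.1,.13,.08],[.043,-.055,.093],[.043,.055,.093],[0,-.0775,.092]]
p,res=fit([(w,L,t([(152,324),(618,324),(354,241),(520,241),(319,172)]))],[.595,.06,-.084]);N=p;print(p,np.degrees(p[2]),res)
Pl=np.array([[.043,.0635,.1],[.043,-.0635,.1],[-.043,-.0635,.1],[-.043,.0635,.1]])
p,res=fit([(w,Pl,t([(526,168),(330,163),(330,15),(538,18)]))],[.55,.06,-.1]);print(p,np.degrees(p[2]),res)
c,s=np.cos(N[2]),np.sin(N[2]);d=p[:2]-N[:2];print("plate in nest",c*d[0]+s*d[1],-s*d[0]+c*d[1])
for x,y,z in [(.043,.0635,.093),(-.05,.0635,.093),(.05,.0635,.093),(0,-.183,.170),(0,-.19,.177)]: print((x,y),world(N,[x,y,z]),(project(w,world(N,[x,y,z]))-[120,0])*2)
print("push start",world(N,[-.11,-.003,0]),"home",world(N,[-.043,-.003,0]), "lever start",world(N,[0,-.225,0]))
E
```

```text
[ 0.59296744  0.06060613 -0.08819247] -5.053056522262826 [[-0.4 -0.1]
 [ 0.5  0.1]
 [ 0.1 -0.1]
 [ 0.1 -0. ]
 [-0.3  0.2]]
[ 0.54726812  0.05895483 -0.108097  ] -6.193501685578012 [[ 1.4  0.6]
 [-0.7  1. ]
 [-1.2 -1.2]
 [ 0.7 -0.3]]
plate in nest -0.045376264637509746 -0.005670002621640232
(0.043, 0.0635) [[0.64139329 0.12007198 0.093     ]] [[532.55241763 240.45216931]]
(-0.05, 0.0635) [[0.54875473 0.12826325 0.093     ]] [[540.6971822   87.22858479]]
(0.05, 0.0635) [[0.64836608 0.11945544 0.093     ]] [[531.97596769 251.29664817]]
(0, -0.183) [[ 0.57684913 -0.12168265  0.17      ]] [[ 98.78842666 156.55304868]]
(0, -0.19) [[ 0.57623258 -0.12865544  0.177     ]] [[ 78.84720829 154.83197902]]
push start [[0.48313071 0.06730639 0.        ]] home [[0.54987032 0.06140516 0.        ]] lever start [[ 0.57314985 -0.16351942  0.        ]]
```

Clear view with residuals under 1 px. The nest is at (0.593, 0.0606) with yaw -5.05°, and the plate is 45 mm back and 5.7 mm from the left stop. Lever and stops project where I see them. Next I'll go behind the plate.

```bash
python3 -m jog '{"delta_pos":[[-36,6.5,-10],[-36,6.5,-10],[-36,6.5,-10],[-36,6.5,-10],[-36,6.5,-10],[-36,6.5,-10],[-4,1,0],[0,0,-35],[0,0,-35],[0,0,-35]],"rot":[[0,0,0],[0,0,0],[0,0,0],[0,0,0],[0,0,0],[0,0,0],[0,0,0],[0,0,0],[0,0,0],[0,0,0]],"grip":[0,0,0,0,0,0,0,0,0,0]}'
python3 -m jog '{"delta_pos":[[0,0,-30],[0,0,-25],[0,0,-15],[0,0,-10],[0,0,0],[0,0,0]],"rot":[[0,0,0],[0,0,0],[0,0,0],[0,0,0],[0,0,0],[0,0,0]],"grip":[0,0,0,0,0,0]}'
```

```text
time_s: 3.68
tcp_pos: [0.4773, 0.0665, 0.2176]
ee_rot: [[-0.997, 0.083, 0.005], [0.083, 0.997, 0.002], [-0.005, 0.003, -1.0]]
wrist_force: [-0.2, -0.1, -1.0]
gripper_width: 0.003
time_s: 4.18
tcp_pos: [0.4779, 0.0665, 0.1374]
ee_rot: [[-0.997, 0.083, 0.001], [0.083, 0.997, 0.0], [-0.001, 0.0, -1.0]]
wrist_force: [0.9, -0.3, 0.3]
gripper_width: 0.005
```

```bash
python3 -m jog '{"delta_pos":[[0,0,-12],[0,0,-10],[0,0,-5],[0,0,0],[0,0,0]],"rot":[[0,0,0],[0,0,0],[0,0,0],[0,0,0],[0,0,0]],"grip":[0,0,0,0,0]}'
python3 -m jog '{"delta_pos":[[5,-0.45,0],[5,-0.45,0],[5,-0.45,0],[5,-0.45,0],[5,-0.45,0],[5,-0.45,0],[5,-0.45,0],[5,-0.45,0],[0,0,0],[0,0,0]],"rot":[[0,0,0],[0,0,0],[0,0,0],[0,0,0],[0,0,0],[0,0,0],[0,0,0],[0,0,0],[0,0,0],[0,0,0]],"grip":[0,0,0,0,0,0,0,0,0,0]}'
```

```text
time_s: 4.6
tcp_pos: [0.4788, 0.0671, 0.1105]
ee_rot: [[-0.997, 0.083, 0.002], [0.083, 0.997, 0.0], [-0.002, 0.001, -1.0]]
wrist_force: [0.4, 0.0, 0.7]
gripper_width: 0.002
time_s: 5.43
tcp_pos: [0.5189, 0.0634, 0.1094]
ee_rot: [[-0.996, 0.084, 0.0], [0.084, 0.996, 0.0], [-0.0, 0.0, -1.0]]
wrist_force: [-0.6, 0.7, -0.6]
gripper_width: 0.005
```

```bash
python3 -m jog '{"delta_pos":[[3,-0.25,0],[3,-0.25,0],[3,-0.25,0],[3,-0.25,0],[3,-0.25,0],[2,-0.2,0],[0,0,0],[0,0,0]],"rot":[[0,0,0],[0,0,0],[0,0,0],[0,0,0],[0,0,0],[0,0,0],[0,0,0],[0,0,0]],"grip":[0,0,0,0,0,0,0,0]}'
python3 -m jog '{"delta_pos":[[1,-0.1,0],[1,-0.1,0],[0,0,0],[0,0,0]],"rot":[[0,0,0],[0,0,0],[0,0,0],[0,0,0]],"grip":[0,0,0,0]}'
python3 -m jog '{"delta_pos":[[1,-0.1,0],[1,-0.1,0],[0,0,0],[0,0,0]],"rot":[[0,0,0],[0,0,0],[0,0,0],[0,0,0]],"grip":[0,0,0,0]}'
```

```text
time_s: 6.1
tcp_pos: [0.5357, 0.062, 0.1096]
ee_rot: [[-0.997, 0.083, 0.0], [0.083, 0.997, 0.0], [-0.0, 0.0, -1.0]]
wrist_force: [-0.1, 0.4, 0.3]
gripper_width: 0.003
time_s: 6.43
tcp_pos: [0.5374, 0.0617, 0.1096]
ee_rot: [[-0.997, 0.083, -0.0], [0.083, 0.997, -0.0], [0.0, -0.0, -1.0]]
wrist_force: [-0.7, -1.2, 0.0]
gripper_width: 0.005
time_s: 6.77
tcp_pos: [0.5389, 0.0615, 0.1094]
ee_rot: [[-0.996, 0.084, -0.001], [0.084, 0.996, -0.0], [0.001, -0.0, -1.0]]
wrist_force: [-4.2, 1.3, 1.9]
gripper_width: 0.005
```

```bash
python3 -m jog '{"delta_pos":[[1,-0.1,0],[0,0,0],[0,0,0]],"rot":[[0,0,0],[0,0,0],[0,0,0]],"grip":[0,0,0]}'
python3 -m jog '{"delta_pos":[[1,-0.1,0],[0,0,0],[0,0,0],[0,0,0]],"rot":[[0,0,0],[0,0,0],[0,0,0],[0,0,0]],"grip":[0,0,0,0]}'
python3 - <<'E'
from station import vision
import cv2
f=vision.capture("scene")["frame"][:,:,::-1][155:275,245:405]
cv2.imwrite("pics/s2.png",cv2.resize(f,(800,600),interpolation=cv2.INTER_CUBIC))
E
```

```text
time_s: 7.02
tcp_pos: [0.539, 0.0614, 0.1094]
ee_rot: [[-0.996, 0.084, -0.003], [0.084, 0.996, -0.0], [0.003, -0.001, -1.0]]
wrist_force: [-5.3, 2.9, 3.2]
gripper_width: 0.003
time_s: 7.35
tcp_pos: [0.5391, 0.0613, 0.1093]
ee_rot: [[-0.996, 0.084, -0.005], [0.084, 0.996, -0.0], [0.005, -0.001, -1.0]]
wrist_force: [-8.5, 2.9, 5.3]
gripper_width: 0.006
```

View pics/s2.png

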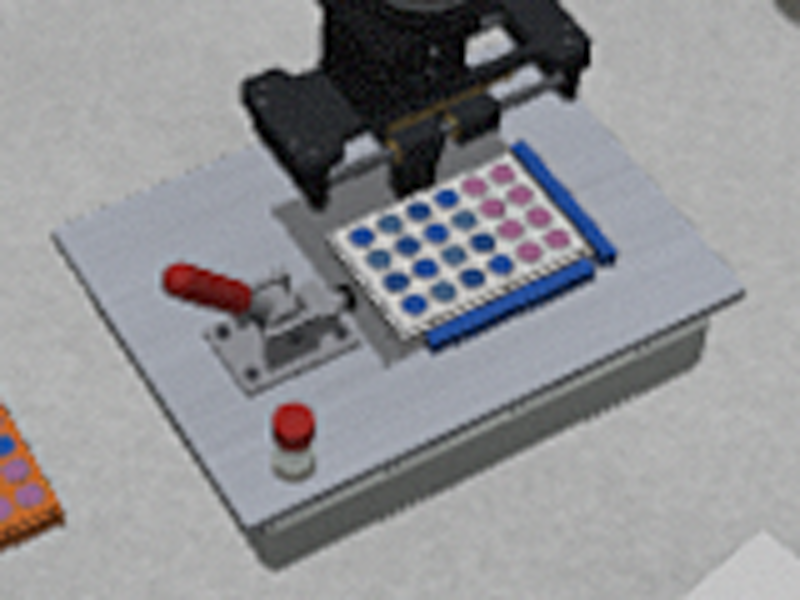

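The plate sits flush with the far stop (edge along the bar at (435,340)-(595,265)), and the force rose with no further motion. The lever is still open. Now I'll retreat and go to the right side of the lever.

```bash
python3 -m jog '{"delta_pos":[[-4,0.3,0],[-10,1,0],[-8,0.7,0],[0,0,30],[0,0,35],[0,0,35],[0,0,35],[0,0,35],[0,-35,0],[0,-40,0]],"rot":[[0,0,0],[0,0,0],[0,0,0],[0,0,0],[0,0,0],[0,0,0],[0,0,0],[0,0,0],[0,0,0],[0,0,0]],"grip":[0,0,0,0,0,0,0,0,0,0]}'
python3 -m jog '{"delta_pos":[[15,-37,0],[15,-37,0],[15,-37,0],[10,-37,0],[0,-4,0],[0,0,0],[0,0,0],[0,0,-30],[0,0,-25],[0,0,0]],"rot":[[0,0,0],[0,0,0],[0,0,0],[0,0,0],[0,0,0],[0,0,0],[0,0,0],[0,0,0],[0,0,0],[0,0,0]],"grip":[0,0,0,0,0,0,0,0,0,0]}'
```

```text
time_s: 8.23
tcp_pos: [0.5204, -0.0106, 0.2825]
ee_rot: [[-0.997, 0.079, 0.007], [0.079, 0.997, 0.002], [-0.007, 0.002, -1.0]]
wrist_force: [0.2, -0.5, -1.6]
gripper_width: 0.007
time_s: 9.07
tcp_pos: [0.5711, -0.1614, 0.2196]
ee_rot: [[-0.997, 0.082, -0.01], [0.082, 0.997, 0.003], [0.01, 0.002, -1.0]]
wrist_force: [-0.8, 0.6, -0.7]
gripper_width: 0.01
```

```bash
python3 -m jog '{"delta_pos":[[1,-3,-25],[0,0,-18],[0,0,-9],[0,0,0],[0,0,0]],"rot":[[0,0,0],[0,0,0],[0,0,0],[0,0,0],[0,0,0]],"grip":[0,0,0,0,0]}'
python3 -m jog '{"delta_pos":[[0.4,5,0],[0.4,5,0],[0.4,5,0],[0.4,5,0],[0.4,5,0],[0.4,5,0],[0,0,0],[0,0,0]],"rot":[[0,0,0],[0,0,0],[0,0,0],[0,0,0],[0,0,0],[0,0,0],[0,0,0],[0,0,0]],"grip":[0,0,0,0,0,0,0,0]}'
python3 - <<'E'
from station import vision
import cv2
f=vision.capture("scene")["frame"][:,:,::-1][155:275,245:405]
cv2.imwrite("pics/s3.png",cv2.resize(f,(800,600),interpolation=cv2.INTER_CUBIC))
E
```

```text
time_s: 9.48
tcp_pos: [0.576, -0.1661, 0.1738]
ee_rot: [[-0.997, 0.082, 0.001], [0.082, 0.997, -0.001], [-0.001, -0.001, -1.0]]
wrist_force: [-0.1, -0.2, 0.5]
gripper_width: 0.003
time_s: 10.15
tcp_pos: [0.5775, -0.1398, 0.1748]
ee_rot: [[-0.997, 0.082, -0.0], [0.082, 0.997, -0.006], [-0.0, -0.006, -1.0]]
wrist_force: [-2.3, -13.1, 4.7]
gripper_width: 0.003
```

View pics/s3.png

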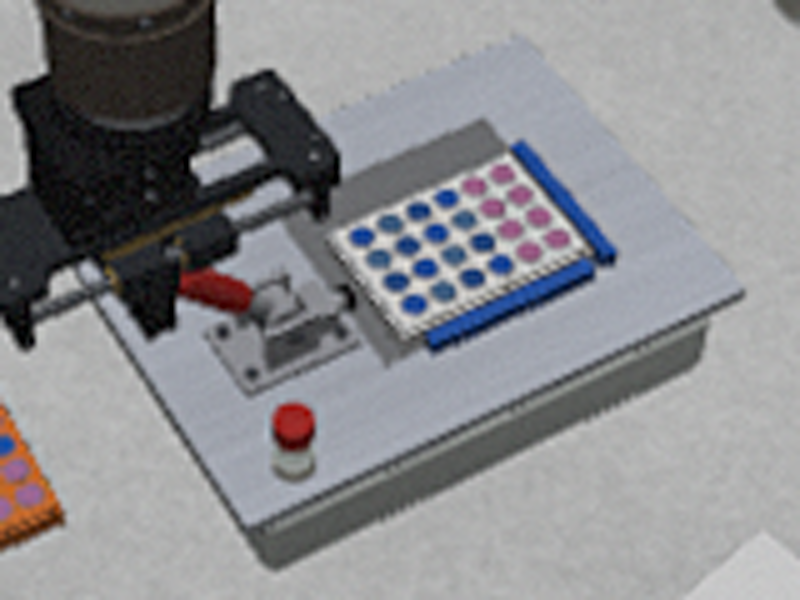

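The finger meets the lever's end at (180,290) with 13 N. The lever is just starting to move and the plate hasn't moved. Continue.

```bash
python3 -m jog '{"delta_pos":[[0.2,3,0],[0.2,3,0],[0.2,3,0],[0.2,3,0],[0,0,0]],"rot":[[0,0,0],[0,0,0],[0,0,0],[0,0,0],[0,0,0]],"grip":[0,0,0,0,0]}'
python3 -m jog '{"delta_pos":[[0.3,4,0],[0.3,4,0],[0.3,4,0],[0.3,4,0],[0,0,0]],"rot":[[0,0,0],[0,0,0],[0,0,0],[0,0,0],[0,0,0]],"grip":[0,0,0,0,0]}'
```

```text
time_s: 10.62
tcp_pos: [0.5783, -0.1333, 0.1806]
ee_rot: [[-0.997, 0.081, 0.001], [0.081, 0.997, -0.016], [-0.002, -0.015, -1.0]]
wrist_force: [-9.9, -26.8, 24.4]
gripper_width: 0.011
time_s: 11.03
tcp_pos: [0.5802, -0.109, 0.1738]
ee_rot: [[-0.997, 0.083, 0.001], [0.083, 0.997, -0.002], [-0.001, -0.002, -1.0]]
wrist_force: [-0.4, -5.3, 4.7]
gripper_width: 0.002
```

```bash
python3 -m jog '{"delta_pos":[[0.3,4,0],[0.3,4,0],[0.3,4,0],[0.3,4,0],[0,0,0]],"rot":[[0,0,0],[0,0,0],[0,0,0],[0,0,0],[0,0,0]],"grip":[0,0,0,0,0]}'
python3 - <<'E'
from station import vision
import cv2
f=vision.capture("scene")["frame"][:,:,::-1][155:275,245:405]
cv2.imwrite("pics/s4.png",cv2.resize(f,(800,600),interpolation=cv2.INTER_CUBIC))
E
```

```text
time_s: 11.45
tcp_pos: [0.5811, -0.0916, 0.1724]
ee_rot: [[-0.997, 0.083, 0.0], [0.083, 0.997, 0.001], [0.0, 0.001, -1.0]]
wrist_force: [0.7, -1.2, 1.9]
gripper_width: 0.005
```

View pics/s4.png

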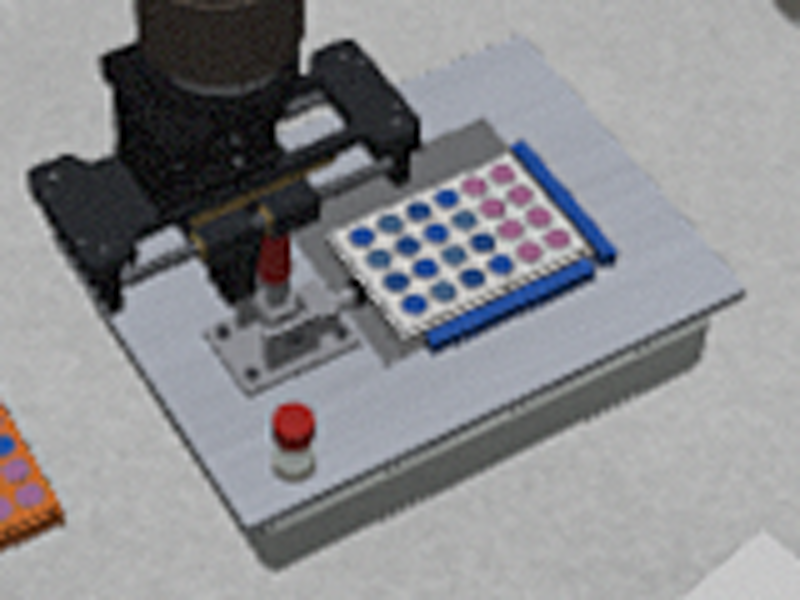

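The lever is nearly upright at (275,260), with the finger behind it at (235,280). I'll raise slightly for clearance and keep pushing over the dead point.

```bash
python3 -m jog '{"delta_pos":[[0,0,5],[0.3,3,3],[0.3,4,0],[0.3,4,0],[0.3,4,0],[0.3,4,0],[0,0,0]],"rot":[[0,0,0],[0,0,0],[0,0,0],[0,0,0],[0,0,0],[0,0,0],[0,0,0]],"grip":[0,0,0,0,0,0,0]}'
python3 -m jog '{"delta_pos":[[0.3,4,0],[0.3,4,0],[0.3,4,0],[0.3,4,0],[0,0,0],[0,0,0],[0,0,0],[0,0,0]],"rot":[[0,0,0],[0,0,0],[0,0,0],[0,0,0],[0,0,0],[0,0,0],[0,0,0],[0,0,0]],"grip":[0,0,0,0,0,0,0,0]}'
python3 - <<'E'
from station import vision
import cv2
f=vision.capture("scene")["frame"][:,:,::-1][155:275,245:405]
cv2.imwrite("pics/s5.png",cv2.resize(f,(800,600),interpolation=cv2.INTER_CUBIC))
E
```

```text
time_s: 12.08
tcp_pos: [0.5826, -0.0726, 0.1803]
ee_rot: [[-0.997, 0.083, -0.0], [0.083, 0.997, 0.001], [0.0, 0.001, -1.0]]
wrist_force: [0.7, 0.1, 0.3]
gripper_width: 0.005
time_s: 12.75
tcp_pos: [0.5837, -0.0578, 0.1805]
ee_rot: [[-0.997, 0.084, -0.0], [0.084, 0.997, -0.0], [0.0, -0.0, -1.0]]
wrist_force: [0.5, -0.1, -0.4]
gripper_width: 0.006
```

View pics/s5.png

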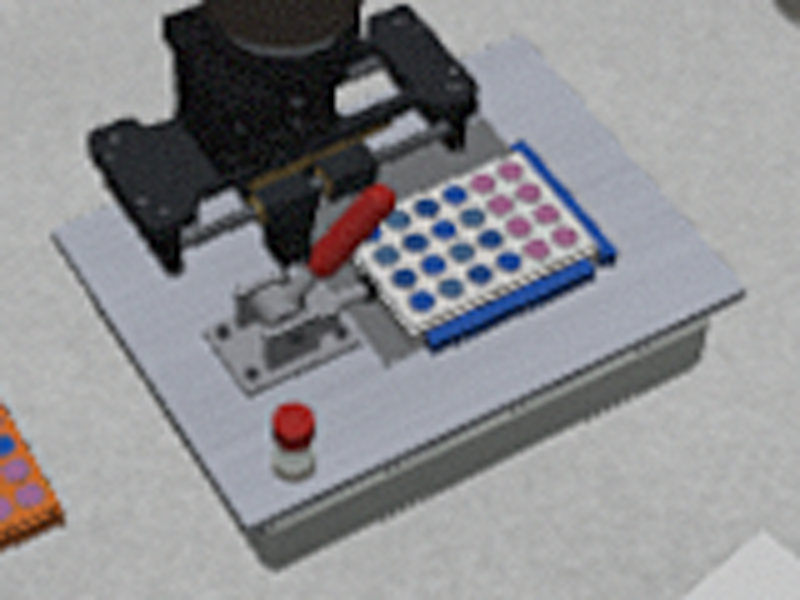

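The lever snapped over and leans over the plate, and the plate has shifted to the left stop. I'll retreat and check from above.

```bash
python3 -m jog '{"delta_pos":[[-1,-12,0],[0,0,30],[0,0,38],[0,0,38],[0,0,38],[0,0,38],[0,0,18],[30,23,0],[30,23,0],[30,23,0]],"rot":[[0,0,0],[0,0,0],[0,0,0],[0,0,0],[0,0,0],[0,0,0],[0,0,0],[0,0,0],[0,0,0],[0,0,0]],"grip":[0,0,0,0,0,0,0,0,0,0]}'
python3 -m jog '{"delta_pos":[[30,23,0],[0,0,0],[0,0,0],[0,0,0]],"rot":[[0,0,0],[0,0,0],[0,0,0],[0,0,0]],"grip":[0,0,0,0]}'
python3 - <<'E'
from station import vision
import cv2,pickle
from h import *
c=vision.capture("wrist");pickle.dump(c,open("w3.pkl","wb"))
cv2.imwrite("pics/w3.png",cv2.resize(c["frame"][:,:,::-1][:250,120:520],(800,500),interpolation=cv2.INTER_CUBIC))
N=[.593,.0606,-.0882]
Pl=np.array([[.043,.0635,.1],[.043,-.0635,.1],[-.043,-.0635,.1],[-.043,.0635,.1]])
a=.85
print("expected seated corners",(project(c,world(N,Pl))-[120,0])*2)
print("locked tip",(project(c,world(N,[0,-.125+.095*np.sin(a),.108+.095*np.cos(a)]))-[120,0])*2)
E
```

```text
time_s: 13.63
tcp_pos: [0.6733, -0.0012, 0.3821]
ee_rot: [[-0.996, 0.085, 0.002], [0.085, 0.996, 0.001], [-0.002, 0.001, -1.0]]
wrist_force: [0.7, -0.7, 0.1]
gripper_width: 0.005
time_s: 13.97
tcp_pos: [0.7027, 0.0215, 0.38]
ee_rot: [[-0.996, 0.084, -0.001], [0.084, 0.996, -0.001], [0.001, -0.001, -1.0]]
wrist_force: [-1.0, 0.2, -0.0]
gripper_width: 0.007
expected seated corners [[540.00535621 233.72693464]
 [344.89277041 233.00920262]
 [342.51973315  88.83104909]
 [548.54947413  89.58514322]]
locked tip [[351.40265558 147.63827999]]
```

View pics/w3.png

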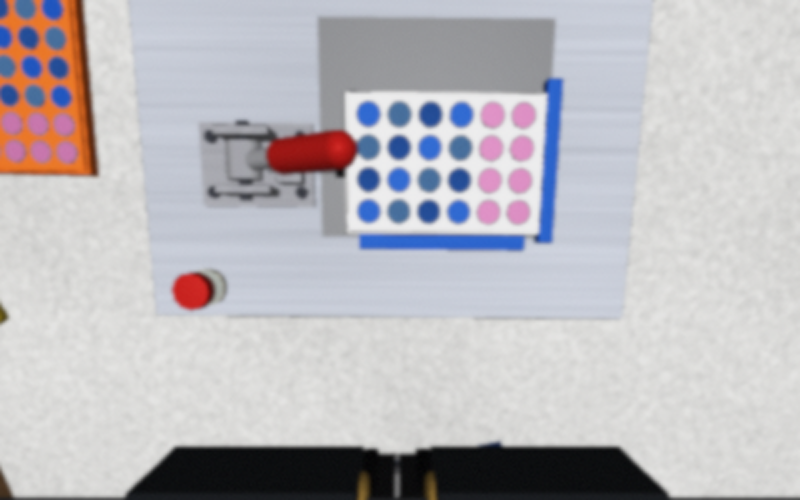

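The plate's far edge lies along the far stop and its left edge along the left stop. Its corners at (540,235), (346,234), (346,93) and (547,95) are within about 4 to 5 px (≤3 mm, consistent with the inset lid edge) of the seated prediction. The lever end at (356,148) matches the locked prediction (351,148), and the vial hasn't moved.

```bash
python3 -c "
from station import finish_job
print(finish_job())"
```

```text
the job is handed in; nothing more can be done
None
```

The plate is pushed home against the far stop, the clamp is locked over it, and the job is handed in at about 14 s of the 48 s.

**Plate:** I pushed it about 45 mm along the deck with the closed fingertips. It stopped hard against the far stop: the force rose to about 8.5 N with no further motion, and the clamp was still open. I then backed off.

**Lever:** I pushed it up and over from the right with the side of the finger until it snapped past its dead point. For a moment, as the lever started to move, the wrist force reached about 37 N with the contact at the finger. It then fell to a few newtons as the lever swung up.

**Last checks:** The final wrist picture shows the plate against both blue stops and the lever end within about 3 mm of its predicted locked position. The vial is where it was, and the robot was clear of everything.

**Disagreements:**
- The plate's corners measured up to about 3 mm off the predicted seated position. A similar but smaller offset showed before the push, so I put it down to the lid's edge.
- My first position estimates from the scene and top cameras differed by about 7 mm, so I used the close wrist view instead.

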